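# Fold the right takeaway tray and pack the dip tubs tight

## Task

Pack the dip tubs waiting on the pizzeria counter for a takeaway order: if there are three, use the short tray blank; if there are four or five, use the long one. First fold all four walls of that tray fully upright, then stand every tub in it in a single row, pushed up against one another so that no gaps are left between them. Leave the other blank unfolded, and do not disturb the oil bottle, pepper mill or cheese shaker.

Things in the scene. Friction and masses are not known exactly. Their poses are not given: they have to be found in the camera images.
- short_tray: short cardboard tray blank (room for three tubs), its 3 mm bottom stuck to the counter; origin under the bottom's centre, y along its length. Walls up, the inside is 54 (x) by 154 mm (y). Wall creases 1.5 mm above the counter, at x = -28.5 and 28.5, y = -78.5 and 78.5 mm in its frame; lowered walls point outwards
- long_tray: long cardboard tray blank (room for five tubs), its 3 mm bottom stuck to the counter; origin under the bottom's centre, y along its length. Walls up, the inside is 54 (x) by 246 mm (y). Wall creases 1.5 mm above the counter, at x = -28.5 and 28.5, y = -124.5 and 124.5 mm in its frame; lowered walls point outwards
- short_near (a joint): angle (rad) of the short blank's wall on its -x side: 0 lies flat, 1.571 upright (end stop). Board 34 mm tall, 154 mm long, 3 mm thick; the stiff crease holds any angle (about 2 N at the free edge turns it). Starts part-way up, 0.45 to 0.85
- short_far (a joint): angle (rad) of the short blank's wall on its +x side: 0 lies flat, 1.571 upright (end stop). Board 34 mm tall, 154 mm long, 3 mm thick; the stiff crease holds any angle (about 2 N at the free edge turns it). Starts part-way up, 0.45 to 0.85
- short_left (a joint): angle (rad) of the short blank's wall on its +y side: 0 lies flat, 1.571 upright (end stop). Board 34 mm tall, 50 mm long, 3 mm thick; the stiff crease holds any angle (about 2 N at the free edge turns it). Starts part-way up, 0.45 to 0.85
- short_right (a joint): angle (rad) of the short blank's wall on its -y side: 0 lies flat, 1.571 upright (end stop). Board 34 mm tall, 50 mm long, 3 mm thick; the stiff crease holds any angle (about 2 N at the free edge turns it). Starts part-way up, 0.45 to 0.85
- long_near (a joint): angle (rad) of the long blank's wall on its -x side: 0 lies flat, 1.571 upright (end stop). Board 34 mm tall, 246 mm long, 3 mm thick; the stiff crease holds any angle (about 2 N at the free edge turns it). Starts part-way up, 0.45 to 0.85
- long_far (a joint): angle (rad) of the long blank's wall on its +x side: 0 lies flat, 1.571 upright (end stop). Board 34 mm tall, 246 mm long, 3 mm thick; the stiff crease holds any angle (about 2 N at the free edge turns it). Starts part-way up, 0.45 to 0.85
- long_left (a joint): angle (rad) of the long blank's wall on its +y side: 0 lies flat, 1.571 upright (end stop). Board 34 mm tall, 50 mm long, 3 mm thick; the stiff crease holds any angle (about 2 N at the free edge turns it). Starts part-way up, 0.45 to 0.85
- long_right (a joint): angle (rad) of the long blank's wall on its -y side: 0 lies flat, 1.571 upright (end stop). Board 34 mm tall, 50 mm long, 3 mm thick; the stiff crease holds any angle (about 2 N at the free edge turns it). Starts part-way up, 0.45 to 0.85
- tub1: closed white dip tub with a red lid, square, 46 x 46 mm and 70 mm tall, about 130 g, weight low down; origin at the centre of its underside, z up, x and y square to its sides
- tub2: closed white dip tub with a green lid, square, 46 x 46 mm and 70 mm tall, about 130 g, weight low down; origin at the centre of its underside, z up, x and y square to its sides
- tub3: closed white dip tub with a yellow lid, square, 46 x 46 mm and 70 mm tall, about 130 g, weight low down; origin at the centre of its underside, z up, x and y square to its sides (may be absent)
- tub4: closed white dip tub with an orange lid, square, 46 x 46 mm and 70 mm tall, about 130 g, weight low down; origin at the centre of its underside, z up, x and y square to its sides (may be absent)
- tub5: closed white dip tub with a blue lid, square, 46 x 46 mm and 70 mm tall, about 130 g, weight low down; origin at the centre of its underside, z up, x and y square to its sides (may be absent)
- oil_bottle: bystander: green oil bottle, 62 mm across, 210 mm tall; origin under its centre
- pepper_mill: bystander: dark wooden pepper mill, 56 mm across, 150 mm tall; origin under its centre
- cheese_shaker: bystander: steel cheese shaker with a side handle, 70 mm across, 73 mm tall; origin under its centre
Things that resemble listed ones, but are neither listed nor needed, are in the scene too. What is shaped like the tub3 but pink is not meant.

How it is judged (in metres and radians):
On the way, in this order (a step that is already met when the one before it is completed fails the run):
1. all four walls of the right tray (short for three tubs, long for four or five) are upright, before the tubs are in it (((((height (world z) of each of tub3, tub4 below -5 m and height (world z) of long_tray above -5 m) or (height (world z) of each of tub3, tub5 below -5 m and height (world z) of long_tray above -5 m) or (height (world z) of each of tub4, tub5 below -5 m and height (world z) of long_tray above -5 m)) and value of joint each of short_near, short_far, short_left, short_right above 1.4 rad) or (not (height (world z) of each of tub3, tub4 below -5 m and height (world z) of long_tray above -5 m) and not (height (world z) of each of tub3, tub5 below -5 m and height (world z) of long_tray above -5 m) and not (height (world z) of each of tub4, tub5 below -5 m and height (world z) of long_tray above -5 m) and value of joint each of long_near, long_far, long_left, long_right above 1.4 rad))), for 0.2 s.
2. every tub stands in that tray (((((height (world z) of each of tub3, tub4 below -5 m and height (world z) of long_tray above -5 m) or (height (world z) of each of tub3, tub5 below -5 m and height (world z) of long_tray above -5 m) or (height (world z) of each of tub4, tub5 below -5 m and height (world z) of long_tray above -5 m)) and (x of tub1 in the frame of short_tray between -0.009 and 0.009 m and y of tub1 in the frame of short_tray between -0.058 and 0.058 m and x of tub2 in the frame of short_tray between -0.009 and 0.009 m and y of tub2 in the frame of short_tray between -0.058 and 0.058 m and x of tub3 in the frame of short_tray between -0.009 and 0.009 m and y of tub3 in the frame of short_tray between -0.058 and 0.058 m and x of tub4 in the frame of short_tray between -0.009 and 0.009 m and y of tub4 in the frame of short_tray between -0.058 and 0.058 m and x of tub5 in the frame of short_tray between -0.009 and 0.009 m and y of tub5 in the frame of short_tray between -0.058 and 0.058 m) and (z of each of tub1, tub2, tub3, tub4, tub5 in the frame of short_tray below 0.01 m and angle between each of tub1, tub2, tub3, tub4, tub5's own z axis and vertical below 0.12 rad)) or (not (height (world z) of each of tub3, tub4 below -5 m and height (world z) of long_tray above -5 m) and not (height (world z) of each of tub3, tub5 below -5 m and height (world z) of long_tray above -5 m) and not (height (world z) of each of tub4, tub5 below -5 m and height (world z) of long_tray above -5 m) and (x of tub1 in the frame of long_tray between -0.009 and 0.009 m and y of tub1 in the frame of long_tray between -0.104 and 0.104 m and x of tub2 in the frame of long_tray between -0.009 and 0.009 m and y of tub2 in the frame of long_tray between -0.104 and 0.104 m and x of tub3 in the frame of long_tray between -0.009 and 0.009 m and y of tub3 in the frame of long_tray between -0.104 and 0.104 m and x of tub4 in the frame of long_tray between -0.009 and 0.009 m and y of tub4 in the frame of long_tray between -0.104 and 0.104 m and x of tub5 in the frame of long_tray between -0.009 and 0.009 m and y of tub5 in the frame of long_tray between -0.104 and 0.104 m) and (z of each of tub1, tub2, tub3, tub4, tub5 in the frame of long_tray below 0.01 m and angle between each of tub1, tub2, tub3, tub4, tub5's own z axis and vertical below 0.12 rad)))), for 0.2 s.
At the end, for the whole second after the job is handed in: The right tray has its four walls within 10 degrees of upright; every tub stands in it at rest in one row, neighbours within 4 mm of touching (outer centres at most 100, 146, 194 mm apart for 3, 4, 5 tubs); the other blank's walls stay below 1.0 rad (((((height (world z) of each of tub3, tub4 below -5 m and height (world z) of long_tray above -5 m) or (height (world z) of each of tub3, tub5 below -5 m and height (world z) of long_tray above -5 m) or (height (world z) of each of tub4, tub5 below -5 m and height (world z) of long_tray above -5 m)) and value of joint each of short_near, short_far, short_left, short_right above 1.4 rad and value of joint each of long_near, long_far, long_left, long_right below 1 rad and (x of tub1 in the frame of short_tray between -0.009 and 0.009 m and y of tub1 in the frame of short_tray between -0.058 and 0.058 m and x of tub2 in the frame of short_tray between -0.009 and 0.009 m and y of tub2 in the frame of short_tray between -0.058 and 0.058 m and x of tub3 in the frame of short_tray between -0.009 and 0.009 m and y of tub3 in the frame of short_tray between -0.058 and 0.058 m and x of tub4 in the frame of short_tray between -0.009 and 0.009 m and y of tub4 in the frame of short_tray between -0.058 and 0.058 m and x of tub5 in the frame of short_tray between -0.009 and 0.009 m and y of tub5 in the frame of short_tray between -0.058 and 0.058 m) and (z of each of tub1, tub2, tub3, tub4, tub5 in the frame of short_tray below 0.01 m and angle between each of tub1, tub2, tub3, tub4, tub5's own z axis and vertical below 0.12 rad)) or (not (height (world z) of each of tub3, tub4 below -5 m and height (world z) of long_tray above -5 m) and not (height (world z) of each of tub3, tub5 below -5 m and height (world z) of long_tray above -5 m) and not (height (world z) of each of tub4, tub5 below -5 m and height (world z) of long_tray above -5 m) and value of joint each of long_near, long_far, long_left, long_right above 1.4 rad and value of joint each of short_near, short_far, short_left, short_right below 1 rad and (x of tub1 in the frame of long_tray between -0.009 and 0.009 m and y of tub1 in the frame of long_tray between -0.104 and 0.104 m and x of tub2 in the frame of long_tray between -0.009 and 0.009 m and y of tub2 in the frame of long_tray between -0.104 and 0.104 m and x of tub3 in the frame of long_tray between -0.009 and 0.009 m and y of tub3 in the frame of long_tray between -0.104 and 0.104 m and x of tub4 in the frame of long_tray between -0.009 and 0.009 m and y of tub4 in the frame of long_tray between -0.104 and 0.104 m and x of tub5 in the frame of long_tray between -0.009 and 0.009 m and y of tub5 in the frame of long_tray between -0.104 and 0.104 m) and (z of each of tub1, tub2, tub3, tub4, tub5 in the frame of long_tray below 0.01 m and angle between each of tub1, tub2, tub3, tub4, tub5's own z axis and vertical below 0.12 rad))) and (horizontal distance between tub1 and tub2 below 0.05 m or horizontal distance between tub1 and tub3 below 0.05 m or horizontal distance between tub1 and tub4 below 0.05 m or horizontal distance between tub1 and tub5 below 0.05 m) and (horizontal distance between tub2 and tub1 below 0.05 m or horizontal distance between tub2 and tub3 below 0.05 m or horizontal distance between tub2 and tub4 below 0.05 m or horizontal distance between tub2 and tub5 below 0.05 m) and (horizontal distance between tub3 and tub1 below 0.05 m or horizontal distance between tub3 and tub2 below 0.05 m or horizontal distance between tub3 and tub4 below 0.05 m or horizontal distance between tub3 and tub5 below 0.05 m) and (horizontal distance between tub4 and tub1 below 0.05 m or horizontal distance between tub4 and tub2 below 0.05 m or horizontal distance between tub4 and tub3 below 0.05 m or horizontal distance between tub4 and tub5 below 0.05 m) and (horizontal distance between tub5 and tub1 below 0.05 m or horizontal distance between tub5 and tub2 below 0.05 m or horizontal distance between tub5 and tub3 below 0.05 m or horizontal distance between tub5 and tub4 below 0.05 m) and horizontal distance between tub1 and tub2 below 0.194 m and horizontal distance between each of tub1, tub2 and tub3 below 0.194 m and horizontal distance between each of tub1, tub2, tub3 and tub4 below 0.194 m and horizontal distance between each of tub1, tub2, tub3, tub4 and tub5 below 0.194 m and ((not (height (world z) of tub3 below -5 m and height (world z) of long_tray above -5 m) and not (height (world z) of tub4 below -5 m and height (world z) of long_tray above -5 m) and not (height (world z) of tub5 below -5 m and height (world z) of long_tray above -5 m)) or (horizontal distance between tub1 and tub2 below 0.146 m and horizontal distance between each of tub1, tub2 and tub3 below 0.146 m and horizontal distance between each of tub1, tub2, tub3 and tub4 below 0.146 m and horizontal distance between each of tub1, tub2, tub3, tub4 and tub5 below 0.146 m)) and ((not (height (world z) of each of tub3, tub4 below -5 m and height (world z) of long_tray above -5 m) and not (height (world z) of each of tub3, tub5 below -5 m and height (world z) of long_tray above -5 m) and not (height (world z) of each of tub4, tub5 below -5 m and height (world z) of long_tray above -5 m)) or (horizontal distance between tub1 and tub2 below 0.1 m and horizontal distance between each of tub1, tub2 and tub3 below 0.1 m and horizontal distance between each of tub1, tub2, tub3 and tub4 below 0.1 m and horizontal distance between each of tub1, tub2, tub3, tub4 and tub5 below 0.1 m)) and linear speed of each of tub1, tub2, tub3, tub4, tub5 below 0.02 m/s).
It fails at once if the oil bottle is knocked over or moved more than 3 cm (distance of oil_bottle from where it was at the start of the episode above 0.03 m or angle between oil_bottle's own z axis and vertical above 0.5 rad).
It fails at once if the pepper mill is knocked over or moved more than 3 cm (distance of pepper_mill from where it was at the start of the episode above 0.03 m or angle between pepper_mill's own z axis and vertical above 0.5 rad).
It fails at once if the cheese shaker is knocked over or moved more than 3 cm (distance of cheese_shaker from where it was at the start of the episode above 0.03 m or angle between cheese_shaker's own z axis and vertical above 0.5 rad).
Of tub3, tub4, tub5 only 1 to 3 are there at a start; the rules pass over those that are not, and their reading is None.
At some moment in a run one of tub1, tub2, tub3, tub4, tub5 may be knocked a few centimetres aside while the robot is not near it.
It also fails if it takes over 210 s, if anything falls off the work surface, if the arm or the gripper's body presses on something with over 40 N, if the wrist force passes 120 N, or if a joint passes its speed limit or range.

## Robot

A 6-joint arm with a two-finger parallel gripper is mounted at the origin on the work surface. World frame = base frame: x ahead of the robot, y to its left, z up, the work surface at z = 0. Lengths are in mm, angles in rad, forces in N, time in s.
With the tool pointing down it reaches from about 275 to 825 mm from the base axis. Payload 4.9 kg.
Tool frame: the origin (TCP) lies at the very end of the fingers, on their centre line; the grasp point (between the pads) lies 19 mm behind it; z points along the fingers, y is the line along which they close (so a half turn about z gives the same grasp; the last joint's range is limited). The gripper opens to 85 mm and grips with 20 to 120 N. Pads are 22 mm wide; open, the fingers measure 114 mm over their backs; the gripper's body (76 mm by 85 mm) begins 54 mm behind the grasp point. The pads swing forward as they close: fully open they stand 13 mm farther back than shut.
Start: joints at [-1.326, 0.326, -0.193, 1.052, 0, 1.437], TCP at [203.406, -511.023, 231.281] pointing down, gripper open.
Joint ranges: [-2.65, 2.65], [-0.97, 1.79], [-1.3, 1.35], [-1.93, 2.1], [-1.47, 1.37], [-3.14, 3.14]. Speed limits (rad/s): [2.57, 2.57, 3.14, 3.14, 3.14, 3.14].

## Interface

Orientations are given as [roll, pitch, yaw] about the fixed x, y, z axes, in that order (R = Rz(yaw) Ry(pitch) Rx(roll)).
In Python, from bench import bot, solve_ik, imaging gives the robot as it stands. Calls block until the motion is done:
- bot.move_ptp(position, orientation): joint-space move of the TCP to a pose.
- bot.movel(position, rot=None, max_speed=150, threshold=None): straight line of the TCP; rot=None keeps the orientation; max_speed is the mean speed in mm/s. With threshold (N) it stops when the force on the tool has changed by that much, and returns True; else False.
- bot.move_j(angles): joint-space move.
- bot.grip(opening, effort=None): opening from 0.0 (shut) to 1.0 (fully open); effort is the grip in N (None keeps the last); returns when the fingers have stopped.
- bot.dwell(seconds).
- solve_ik(position, orientation): joint angles nearest the present ones, or None.
- bot.get_state(): the state.
- imaging.capture(name): name is "side" or "top" or "wrist"; returns the picture (384x512x3 uint8, blue, green, red); there is no depth.
- imaging.camera_model(name): a dict with "K" (3x3 intrinsics, pixels), "k1" (the pictures are not rectified: a ray, as slopes to the right and down, at radius r is drawn at 1 + k1 r^2 times it, then the intrinsics apply), "position" and "rotation" of the camera in the world. Camera axes: x right, y up, looking along -z (the intrinsics and any distortion apply to the point x, -y, -z); pixel columns grow to the right and rows downward; lengths in mm; the calibration is good to about 2 mm. A picture is of the moment at which its call begins: read the wrist's pose just before it. camera_model takes no time and is no camera call; for the wrist camera it gives the pose at the moment of the call.
A pose or a line that the arm cannot do raises bot.IKError and nothing moves.
- bot.sign_off(): hands the job in; it is judged then, once.
The state is a dict: "t": time; "qpos": joint angles; "joint_velocities": joint speeds; "effort": joint torques, N m; "tcp_pos": TCP position; "orientation": TCP orientation; "contact_force": force on the tool from outside, world axes, zero at the start; "wrist_torque": the same for the moment, N m; "opening": opening from 0.0 (shut) to 1.0 (fully open); "gripper_force": force on a finger pad.
Only numpy, scipy, OpenCV 4.12 (cv2) and the standard library are available. Lean on these libraries where they do the work, as an engineer would, in place of code of your own. Each camera call takes 0.05 s, during which the arm holds its last target. There are 200 camera calls.

## Working session

There is one attempt and no reset: what is moved stays moved. The work goes in short steps, each a Python script; the robot and the scene stay as the last script left them, time stands still between calls to the robot, and variables do not carry over. Pictures are saved under pics/ and viewed, at most 14 in all, crops included, and the job is handed in when it is done.

```bash
ls; mkdir -p pics; python3 - <<'E'
from bench import bot, imaging
import cv2
for n in ("top","side"):
    cv2.imwrite(f"pics/{n}0.png",imaging.capture(n)); print(n,imaging.camera_model(n))
print(bot.get_state())
E
```

```text
pics
top {'K': array([[425.86198208,   0.        , 251.09950696],
       [  0.        , 425.86198208, 190.85203166],
       [  0.        ,   0.        ,   1.        ]]), 'k1': -0.013274213619300515, 'position': array([ 481.44289696,    8.29169669, 1337.28784799]), 'rotation': array([ 4.33397336e-02,  5.91590976e-04, -1.59828135e+00])}
side {'K': array([[375.54833043,   0.        , 252.90428566],
       [  0.        , 375.54833043, 188.20298954],
       [  0.        ,   0.        ,   1.        ]]), 'k1': -0.04059355432782635, 'position': array([-35.39104242, 741.9191053 , 800.17488945]), 'rotation': array([ 0.89809307, -0.00292042, -2.47823646])}
{'t': 0.1, 'qpos': array([-1.32619917e+00,  3.26864053e-01, -1.93477983e-01,  1.05200692e+00,
       -1.59704160e-05,  1.43661579e+00]), 'joint_velocities': array([-0.002871  , -0.00187917,  0.00271709, -0.0002085 ,  0.00071759,
        0.00087375]), 'effort': array([ 1.21921297e-03, -4.44240439e+01,  2.63037694e+01,  7.83249910e-03,
        6.33972704e-06, -3.06060521e-06]), 'tcp_pos': array([ 203.27059757, -510.49835679,  230.58549102]), 'orientation': array([-3.14005184e+00, -1.91881444e-04,  3.78777567e-01]), 'contact_force': array([ 0.11178881,  0.25759845, -0.46837016]), 'wrist_torque': array([ 0.00597976, -0.0081426 , -0.00610611]), 'gripper_force': 0.0, 'opening': 0.9964322385025097}
```

View pics/top0.png

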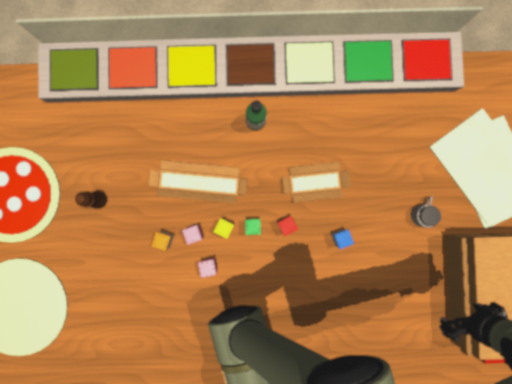

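View pics/side0.png

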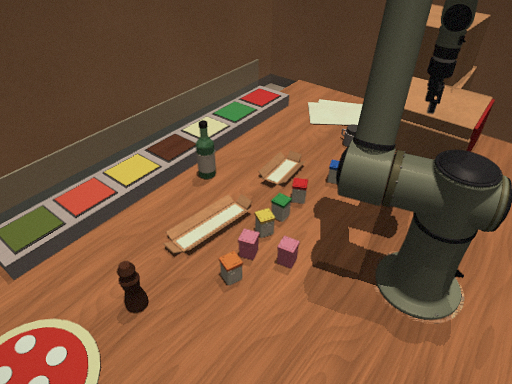

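Five real tubs (red 287,225; green 252,226; yellow 223,228; orange 162,240; blue 343,238) plus two pink decoys. So the long tray is the one to use, at about (199,182).

```bash
cat > h.py <<'E'
import numpy as np, cv2
from scipy.spatial.transform import Rotation as R
from bench import bot, solve_ik, imaging
HSV={'red':((174,150,90),(5,255,255)),'green':((50,120,60),(80,255,255)),'yellow':((24,170,120),(34,255,255)),
     'orange':((8,190,150),(19,255,255)),'blue':((100,120,90),(125,255,255)),'pink':((150,50,120),(173,160,255))}
def to_plane(px,z,m):
    px=np.atleast_2d(px).astype(float); K=m['K']
    d=(px-[K[0,2],K[1,2]])/K[0,0]; u=d.copy()
    for _ in range(8): u=d/(1+m['k1']*(u**2).sum(1,keepdims=True))
    r=R.from_euler('xyz',m['rotation']).apply(np.c_[u[:,0],-u[:,1],-np.ones(len(u))])
    return m['position']+r*((z-m['position'][2])/r[:,2])[:,None]
def mask(im,c):
    h=cv2.cvtColor(im,cv2.COLOR_BGR2HSV); lo,hi=HSV[c]
    if lo[0]>hi[0]: return cv2.inRange(h,(lo[0],)+lo[1:],(179,)+hi[1:])|cv2.inRange(h,(0,)+lo[1:],hi)
    return cv2.inRange(h,lo,hi)
def rects(mk,z,m,amin=60):
    out=[]
    for c in cv2.findContours(mk,cv2.RETR_EXTERNAL,cv2.CHAIN_APPROX_NONE)[0]:
        if cv2.contourArea(c)<amin: continue
        p=to_plane(c[:,0],z,m)[:,:2].astype(np.float32)
        (x,y),(w,h),a=cv2.minAreaRect(p)
        out.append((x,y,w,h,a,cv2.contourArea(c),*c[:,0].mean(0)))
    return out
def tubs(im,m,cols=('red','green','yellow','orange','blue','pink')):
    return {c:[r for r in rects(mask(im,c),70,m) if 33<r[2]<62 and 33<r[3]<62] for c in cols}
E
python3 - <<'E'
from h import *
np.set_printoptions(precision=1,suppress=True)
im=cv2.imread('pics/top0.png'); m=imaging.camera_model('top')
for c,v in tubs(im,m).items(): 
    for r in v: print(c,np.round(r,1))
h=cv2.cvtColor(im,cv2.COLOR_BGR2HSV)
w=cv2.inRange(h,(0,0,170),(179,70,255)); 
for r in rects(w,3,m): print('white',np.round(r,1))
print('pixels',to_plane([[256,103],[92,199],[427,215]],0,m), h[182,199],h[170,200])
print(imaging.camera_model('wrist'))
E
```

```text
red [430.6 -96.2  45.   43.8  24.9 198.  287.1 225.4]
red [517.4 717.1  57.7  58.7  20.3 279.   13.8 203.6]
red [546.5 660.9  55.8  58.8  43.9 274.   32.6 193.5]
red [623.5 689.2  56.6  59.8  83.4 278.   23.6 168.2]
green [431.9   6.2  38.6  41.5  88.4 177.  252.5 226.3]
yellow [428.7  93.   46.5  49.   61.9 238.  223.4 228. ]
blue [ 387.3 -260.5   43.3   43.1   19.9  185.   342.9  238.5]
white [303.  151.7  45.6  45.8  10.  192.5 206.8 267.8]
white [ 198.9  696.6  207.2  293.8   89.6 5215.5   26.5  306.7]
white [409.2 197.2  46.4  45.3  19.4 189.  191.5 234.1]
white [520.1 755.7  41.4  40.9  88.5 131.   13.9 203.5]
white [549.9 695.4  41.4  40.9  88.4 134.   32.9 193.5]
white [ 562.  -193.9   41.3  141.7    4.6  533.5  314.8  181.9]
white [570.4 171.6 233.   41.6  83.  890.  198.5 182.4]
white [600.  787.4  22.3  41.3  89.9  78.    2.9 178.5]
white [629.7 723.8  41.6  41.2  88.4 129.5  23.2 168.2]
white [529.4 691.7 150.  285.9  74.6 554.   37.3 201.7]
white [ 596.6 -749.   330.8  249.9   31.9 5823.   483.   166.1]
white [  944.      1.7  1368.9   180.5    89.9 22890.5   249.8    64. ]
white [1120.3   -1.7   44.1 1524.3    0.2 2052.   250.5   12. ]
pixels [[ 817.9  -15.7    0. ]
 [ 527.6  508.7    0. ]
 [ 448.3 -542.9    0. ]] [ 36  35 234] [ 15 155 215]
{'K': array([[295.3,   0. , 255.8],
       [  0. , 295.3, 190.2],
       [  0. ,   0. ,   1. ]]), 'k1': 0.026881541844217885, 'position': array([ 264.2, -485.7,  373.5]), 'rotation': array([-0.3,  0. , -1.2])}
```

```bash
python3 - <<'E'
from h import *
im=cv2.imread('pics/top0.png'); print(cv2.cvtColor(im,cv2.COLOR_BGR2HSV)[236:244,158:167:2,:].reshape(-1,3)[::4])
bot.grip(0.0,40)
for yaw in (np.radians(83),np.radians(-97)):
    print(yaw,solve_ik([530,170,300],[np.pi,0,yaw]))
bot.move_ptp([480,170,300],[np.pi,0,np.radians(83)])
bot.dwell(0.3)
m=imaging.camera_model('wrist'); im=imaging.capture('wrist'); cv2.imwrite('pics/w1.png',im); np.save('w1.npy',m,allow_pickle=True); print(m['position'],m['rotation'],bot.get_state()['t'])
E
```

```text
[[ 20 200 228]
 [ 19 197 216]
 [ 20 196 226]
 [ 20 195 230]
 [ 21 198 229]
 [ 20 198 230]
 [ 21 194 225]
 [ 21 193 228]
 [ 21 195 229]
 [ 21 195 229]]
1.4486232791552935 [ 0.17776682  0.30401888 -0.0476421   1.21913534  0.          1.8707362 ]
-1.6929693744344996 [ 0.17776682  0.30401888 -0.0476421   1.21913534  0.         -1.27085645]
[487.35354922 236.06001566 442.81187203] [-0.26731028  0.00099301 -0.12335751] 3.825
```

View pics/w1.png

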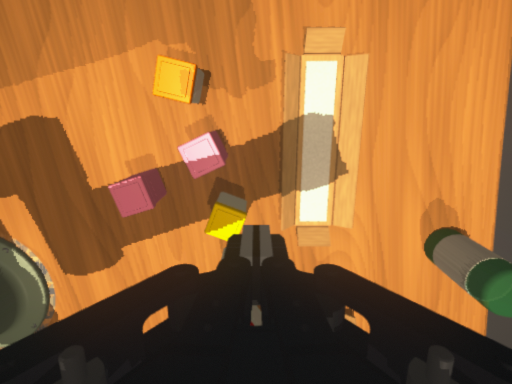

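The wrist view shows the long tray's white bottom, roughly (303..338, 60..222), with part of it in shadow. The orange, yellow and pink tubs are on its left.

```bash
sed -i "s/'yellow':((24,170/'yellow':((25,170/; s/'orange':((8,190,150),(19/'orange':((17,180,150),(23/" h.py
python3 - <<'E'
from h import *
im=cv2.imread('pics/w1.png'); m=np.load('w1.npy',allow_pickle=True).item()
h=cv2.cvtColor(im,cv2.COLOR_BGR2HSV)
w=cv2.inRange(h,(0,0,80),(179,80,255)); w[:, :280]=0; w[:,375:]=0; w[240:]=0
w=cv2.morphologyEx(w,cv2.MORPH_CLOSE,np.ones((5,5)))
for r in rects(w,3,m): print('white',np.round(r,1))
for c,v in tubs(im,m).items(): 
    for r in v: print(c,np.round(r,1))
# crosstray profile near y=90 row: hue/value edges
print([tuple(h[90,x]) for x in range(276,376,3)])
it=cv2.imread('pics/top0.png'); print([np.round(r,1) for r in tubs(it,imaging.camera_model('top'),['orange','yellow']).values()])
E
```

```text
white [ 569.5  172.4  232.7   42.7   83.  4290.5  317.   139.9]
orange [427.4  93.4  45.3  46.9  61.5 552.  224.8 218.4]
orange [ 394.2  281.8   44.4   44.8   69.5 1436.5  172.9   78.7]
[(np.uint8(15), np.uint8(184), np.uint8(232)), (np.uint8(15), np.uint8(181), np.uint8(239)), (np.uint8(14), np.uint8(181), np.uint8(202)), (np.uint8(16), np.uint8(159), np.uint8(228)), (np.uint8(16), np.uint8(161), np.uint8(208)), (np.uint8(16), np.uint8(160), np.uint8(209)), (np.uint8(16), np.uint8(160), np.uint8(210)), (np.uint8(16), np.uint8(160), np.uint8(207)), (np.uint8(16), np.uint8(158), np.uint8(233)), (np.uint8(19), np.uint8(149), np.uint8(248)), (np.uint8(33), np.uint8(19), np.uint8(251)), (np.uint8(34), np.uint8(14), np.uint8(252)), (np.uint8(34), np.uint8(17), np.uint8(252)), (np.uint8(34), np.uint8(16), np.uint8(252)), (np.uint8(33), np.uint8(18), np.uint8(252)), (np.uint8(33), np.uint8(19), np.uint8(252)), (np.uint8(34), np.uint8(17), np.uint8(252)), (np.uint8(33), np.uint8(18), np.uint8(252)), (np.uint8(34), np.uint8(17), np.uint8(252)), (np.uint8(35), np.uint8(19), np.uint8(252)), (np.uint8(19), np.uint8(143), np.uint8(248)), (np.uint8(19), np.uint8(150), np.uint8(247)), (np.uint8(15), np.uint8(162), np.uint8(203)), (np.uint8(17), np.uint8(156), np.uint8(239)), (np.uint8(17), np.uint8(155), np.uint8(239)), (np.uint8(17), np.uint8(156), np.uint8(237)), (np.uint8(18), np.uint8(154), np.uint8(240)), (np.uint8(18), np.uint8(154), np.uint8(243)), (np.uint8(17), np.uint8(156), np.uint8(238)), (np.uint8(17), np.uint8(156), np.uint8(242)), (np.uint8(15), np.uint8(182), np.uint8(231)), (np.uint8(14), np.uint8(183), np.uint8(224)), (np.uint8(15), np.uint8(184), np.uint8(229)), (np.uint8(14), np.uint8(185), np.uint8(221))]
[array([[395.3, 281.1,  46.2,  45.7,  70.2, 214.5, 160.3, 240.8]]), array([[429.2,  92.7,  46.5,  47.7,  62. , 228.5, 223.2, 228. ]])]
```

```bash
cat >> h.py <<'E'
TC=np.array([569.8,172.1]); TY=np.radians(-7.0)
def T(x,y,z): c,s=np.cos(TY),np.sin(TY); return [TC[0]+c*x-s*y,TC[1]+s*x+c*y,z]
def inT(p): c,s=np.cos(TY),np.sin(TY); d=np.array(p[:2])-TC; return np.array([c*d[0]+s*d[1],-s*d[0]+c*d[1]])
DOWN=[np.pi,0,np.radians(83)]
E
cat > fold.py <<'E'
from h import *
import sys
D={'near':(-1,0,28.5),'far':(1,0,28.5),'left':(0,1,124.5),'right':(0,-1,124.5)}
for n in sys.argv[1:]:
    a,b,c=D[n]; P=lambda d,z:T(a*d,b*d,z)
    bot.movel(P(c+62,130),DOWN,max_speed=250)
    bot.movel(P(c+62,8),max_speed=150)
    hit=bot.movel(P(c+5,8),max_speed=35,threshold=9)
    s=bot.get_state(); print(n,hit,inT(s['tcp_pos']),s['tcp_pos'][2],s['contact_force'],s['t'])
    bot.movel(P(c+62,8),max_speed=150)
    bot.movel(P(c+62,130),max_speed=250)
E
python3 fold.py near
```

```text
near True [-63.98779561  -0.2085866 ] 7.443530804235199 [-0.65081131 -0.66666207  0.42175241] 6.525
```

```bash
sed -i 's/threshold=9/threshold=20/' fold.py; python3 fold.py near
```

```text
near True [-43.39217336  -0.33428739] 6.9809700027516355 [0.70741299 0.32680796 0.20210364] 10.0417
```

```bash
python3 fold.py far left right && python3 - <<'E'
from h import *
bot.move_ptp([470,170,300],DOWN); bot.dwell(.3)
m=imaging.camera_model('wrist'); im=imaging.capture('wrist'); cv2.imwrite('pics/w2.png',im); np.save('w2.npy',m,allow_pickle=True)
cv2.imwrite('pics/w2c.png',cv2.resize(im[10:260,240:420],None,fx=2.2,fy=2.2,interpolation=cv2.INTER_CUBIC)); print(bot.get_state()['t'])
E
```

```text
far True [69.30654023  0.17651667] 12.970831326273261 [2.23200061 0.66533496 3.94916167] 13.9417
left True [  0.21536577 164.6033933 ] 10.178950417356148 [-0.71797326  3.58871818  2.46005861] 17.7417
right True [ 1.27366989e-01 -1.61003348e+02] 8.549499482026684 [-0.85318251 -3.12681801  2.61820234] 22.2167
24.5583
```

View pics/w2c.png

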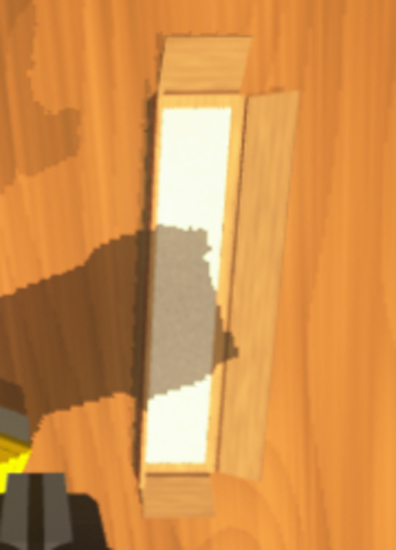

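Near wall is up. The other three are still tilted because friction jams a horizontal push at low angles, so I'll follow the crease arc (up and in) and then press home.

```bash
cat > fold2.py <<'E'
from h import *
import sys
D={'near':(-1,0,28.5,14.5),'far':(1,0,28.5,14.5),'left':(0,1,124.5,11),'right':(0,-1,124.5,11)}
for n in sys.argv[1:]:
    a,b,c,hd=D[n]; P=lambda d,z:T(a*d,b*d,z)
    bot.movel(P(c+62,130),DOWN,max_speed=250)
    bot.movel(P(c+62,4),max_speed=150)
    for th in np.arange(0.35,1.5,0.19):
        hit=bot.movel(P(c+34*np.cos(th)+hd,4+1.25*34*(np.sin(th)-np.sin(.35))),max_speed=50,threshold=30)
        if hit: print('hit at',th)
    bot.movel(P(c+45,10),max_speed=100)
    hit=bot.movel(P(c+5,10),max_speed=35,threshold=20)
    s=bot.get_state(); print(n,hit,inT(s['tcp_pos']),s['tcp_pos'][2],s['contact_force'],s['t'])
    bot.movel(P(c+62,12),max_speed=150)
    bot.movel(P(c+62,130),max_speed=250)
E
python3 fold2.py far
```

```text
far True [65.96581834  0.2992397 ] 14.776459270216446 [ 2.97711409 -1.00727111  1.11244133] 30.075
```

```bash
python3 - <<'E'
from h import *
bot.movel([470,170,300],DOWN,max_speed=250); bot.dwell(.3)
im=imaging.capture('wrist'); s=imaging.capture('side')
a=cv2.resize(im[10:260,240:420],(360,500)); b=cv2.resize(s[180:260,150:270],(440,293),interpolation=cv2.INTER_CUBIC)
o=np.zeros((500,800,3),np.uint8); o[:,:360]=a; o[:293,360:]=b; cv2.imwrite('pics/w3.png',o)
E
```

```text
(no output)
```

View pics/w3.png

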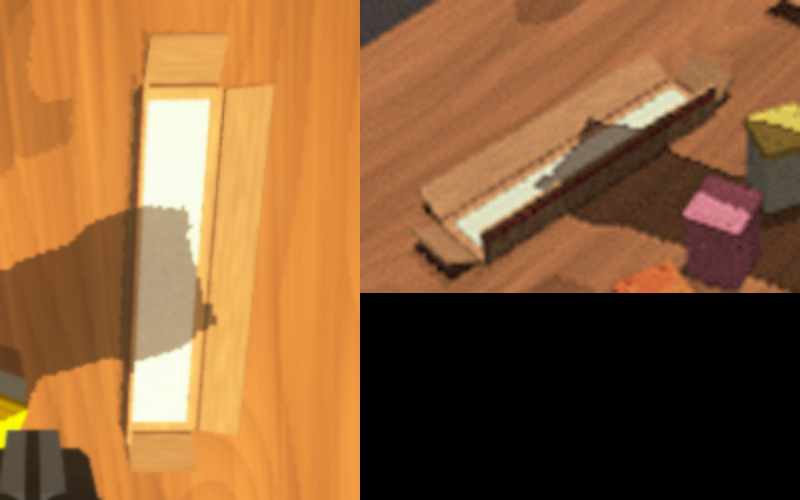

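The far wall hasn't moved. The tapered finger back passed over its edge. I'll use the flat 22 mm pad side instead, detect contact, and follow the arc from the measured angle.

```bash
cat > fold3.py <<'E'
from h import *
import sys
D={'near':(-1,0,28.5,-7),'far':(1,0,28.5,-7),'left':(0,1,124.5,83),'right':(0,-1,124.5,83)}
hd=11
for n in sys.argv[1:]:
    a,b,c,yaw=D[n]; P=lambda d,z:T(a*d,b*d,z); O=[np.pi,0,np.radians(yaw)]
    d=lambda:float(abs(np.dot(inT(bot.get_state()['tcp_pos']),(a,b))))
    bot.movel(P(c+62,130),max_speed=250); bot.move_ptp(P(c+62,130),O)
    bot.movel(P(c+62,3),max_speed=120); bot.dwell(.2)
    bot.movel(P(c+20,3),max_speed=30,threshold=6)
    s=bot.get_state(); d0=d(); th0=np.arccos(np.clip((d0-c-hd)/34,.6,.92)); print('touch',d0-c,s['tcp_pos'][2],'theta',th0)
    for th in np.linspace(th0,1.5,7)[1:]:
        hit=bot.movel(P(c+34*np.cos(th)+hd-1.5,3+1.1*34*(np.sin(th)-np.sin(th0))),max_speed=40,threshold=35)
        s=bot.get_state(); print(round(th,2),hit,round(d()-c,1),s['tcp_pos'][2].round(1),s['contact_force'].round(1))
    z=s['tcp_pos'][2]; bot.movel(P(c+40,z),max_speed=100); bot.movel(P(c+52,10),max_speed=100)
    hit=bot.movel(P(c+4,10),max_speed=35,threshold=20)
    s=bot.get_state(); print(n,hit,d()-c,s['tcp_pos'][2],s['t'])
    bot.movel(P(c+62,12),max_speed=150)
    bot.movel(P(c+62,130),max_speed=250)
E
python3 fold3.py far
```

```text
touch 41.51338867539866 3.4130952562407626 theta 0.4568361218558319
0.63 False 37.1 9.0 [ 1.9 -0.9  1.4]
0.8 False 32.3 13.4 [ 2.2 -1.6  1.7]
0.98 False 27.6 17.4 [-0.4 -0.2  0.4]
1.15 False 22.8 20.8 [ 0.5  0.5 -0.4]
1.33 False 17.3 22.9 [-1.1 -0.1  0.2]
1.5 False 13.5 24.2 [ 4.8 -0.4 -3.1]
far True 13.807747145682526 10.713240881230622 43.625
```

```bash
python3 fold3.py left right && python3 - <<'E'
from h import *
bot.move_ptp([470,170,300],DOWN); bot.dwell(.3)
im=imaging.capture('wrist'); s=imaging.capture('side'); t=imaging.capture('top'); cv2.imwrite('pics/top1.png',t)
a=cv2.resize(im[10:260,240:420],(360,500)); b=cv2.resize(s[180:260,150:270],(440,293),interpolation=cv2.INTER_CUBIC)
o=np.zeros((500,800,3),np.uint8); o[:,:360]=a; o[:293,360:]=b; cv2.imwrite('pics/w4.png',o)
m=imaging.camera_model('top')
for c,v in tubs(t,m).items():
    for r in v: print(c,np.round(r,1))
E
```

```text
touch 39.62936562926268 3.2760925891752097 theta 0.5697420123144559
0.72 False 35.3 8.0 [0.2 2.6 2.6]
0.88 False 30.8 11.6 [-0.8  1.5  0.6]
1.03 False 26.0 14.8 [ 0.5 -0.3 -0.6]
1.19 False 21.4 17.5 [-0.5 -0.3  0.1]
1.34 False 16.6 19.3 [-0.8  0.  -0.2]
1.5 False 12.8 20.2 [-0.7  4.4 -2.5]
left True 13.181312587297356 10.066738138923641 55.5167
touch 36.03206006608795 2.975816127739818 theta 0.7433034444474461
0.87 False 31.8 6.5 [-1.8 -3.4  2.2]
1.0 False 27.8 9.0 [-0.8 -0.8  1.6]
1.12 False 23.6 11.3 [ 0.1 -0.9  0.6]
1.25 False 19.7 13.1 [ 0.3  0.1 -0.2]
1.37 False 15.7 14.4 [-0.9  0.1  0.4]
1.5 False 12.0 14.9 [-0.  -2.5 -0.5]
right True 12.421350842534792 9.925615191582711 64.325
red [430.8 -96.8  45.   42.5  24.9 198.  287.1 225.5]
red [622.3 689.3  58.6  58.9  62.9 282.5  22.6 167.9]
green [431.9   6.2  38.6  41.5  88.4 177.  252.5 226.3]
yellow [430.3  79.8  59.   33.8  17.1 131.  226.2 227.5]
blue [ 387.3 -260.5   43.3   43.1   19.9  185.   342.9  238.5]
```

View pics/w4.png

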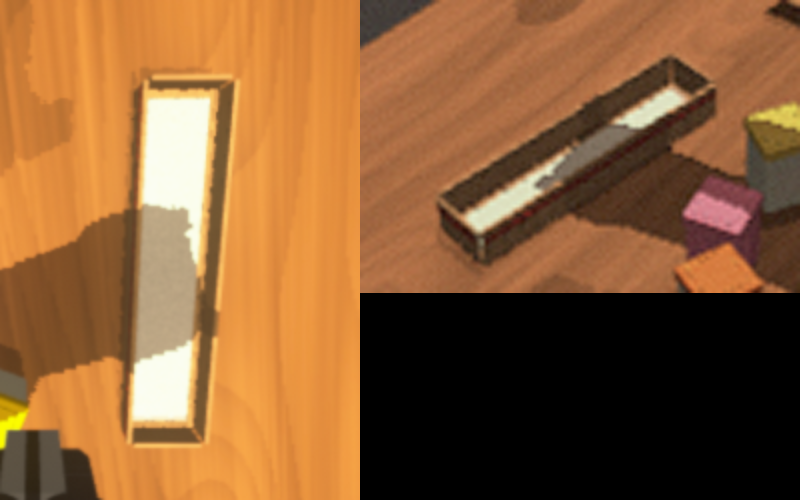

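All four walls are upright. Next I'll re-measure orange and yellow from the present wrist pose.

```bash
python3 - <<'E'
from h import *
m=imaging.camera_model('wrist'); im=imaging.capture('wrist'); cv2.imwrite('pics/w5.png',im)
for c,v in tubs(im,m).items():
    for r in v: print(c,np.round(r,1))
print(bot.get_state()['t'])
E
```

```text
orange [427.3  93.1  46.7  47.5  62.2 500.  230.1 220.7]
orange [ 370.4  242.9   45.1   45.2   70.  1338.5  168.4  113.9]
66.95
```

View pics/w5.png

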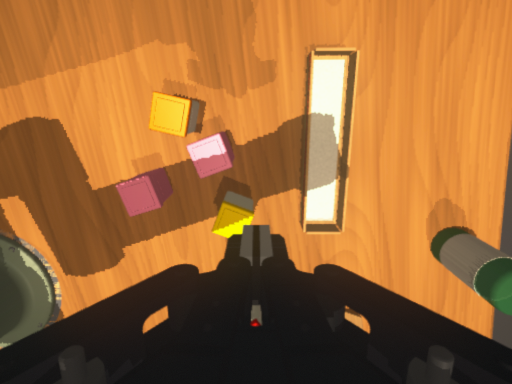

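Orange was knocked to (370,243); the others are unmoved. Starting the packing with orange, at the +y end.

```bash
cat > pick.py <<'E'
from h import *
import sys
H2={'orange':((17,175,110),(34,255,255)),'yellow':((17,175,110),(34,255,255)),'green':((45,80,40),(90,255,255))}
HSV.update(H2)
#       x,y,grasp yaw deg, row y
PL={'orange':(370.4,242.9,-20,100),'yellow':(428.3,93,62,54),'green':(431.9,6.2,88,8),'red':(430.7,-96.5,115,-38),'blue':(387.3,-260.5,110,-84)}
def look(c,x,y,yaw):
    m=imaging.camera_model('wrist'); im=imaging.capture('wrist')
    L=[r for r in rects(mask(im,c),70,m,300) if 36<r[2]<56 and 36<r[3]<56]
    L=[r for r in L if np.hypot(r[0]-x,r[1]-y)<70]
    if not L: cv2.imwrite(f'pics/lost_{c}.png',im); print('lost',c); sys.exit(1)
    r=min(L,key=lambda r:np.hypot(r[0]-x,r[1]-y)); a=r[4]+90*np.round((yaw-r[4])/90)
    print(c,np.round(r[:5],1),'yaw',round(a,1)); return r[0],r[1],a
def pick(c):
    x,y,yaw,_=PL[c]; r=np.radians(yaw)
    bot.grip(0.78,40)
    bot.move_ptp([x-55*np.cos(r),y-55*np.sin(r),235],[np.pi,0,r]); bot.dwell(.2)
    x,y,yaw=look(c,x,y,yaw); O=[np.pi,0,np.radians(yaw)]
    bot.movel([x,y,130],O,max_speed=200)
    if bot.movel([x,y,42],max_speed=120,threshold=12): print('BLOCKED',bot.get_state()['tcp_pos']); sys.exit(1)
    bot.grip(0.0,40); s=bot.get_state(); print('grip',s['opening'],s['gripper_force'],s['tcp_pos'])
    bot.movel([x,y,170],max_speed=200)
def place(c):
    y=PL[c][3]
    bot.move_ptp(T(0,y-5,170),DOWN); bot.dwell(.2)
    bot.movel(T(0,y-5,85),max_speed=150)
    h=bot.movel(T(0,y-5,43),max_speed=50,threshold=5); s=bot.get_state(); print('down',h,s['tcp_pos'][2],inT(s['tcp_pos']),s['contact_force'])
    if s['tcp_pos'][2]>50: print('NOT SEATED'); sys.exit(1)
    h=bot.movel(T(0,y+5,s['tcp_pos'][2]),max_speed=20,threshold=8); s=bot.get_state(); print('slid',h,inT(s['tcp_pos']),s['contact_force'])
    bot.grip(0.78); bot.movel(T(*inT(bot.get_state()['tcp_pos']),170),max_speed=200)
    print('t',bot.get_state()['t'])
for c in sys.argv[1:]: pick(c); place(c)
E
python3 pick.py orange
```

```text
lost orange
```

View pics/lost_orange.png

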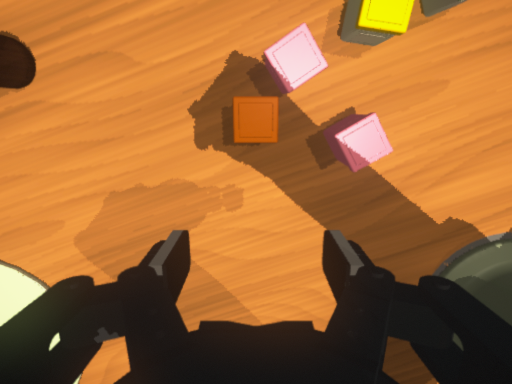

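```bash
python3 - <<'E'
from h import *
im=cv2.imread('pics/lost_orange.png');h=cv2.cvtColor(im,cv2.COLOR_BGR2HSV)
for c in (((17,175,110),(34,255,255)),((8,190,110),(34,255,255))):
    HSV['o']=c; print([np.round(r,1) for r in rects(mask(im,'o'),70,imaging.camera_model('wrist'),300)])
print(h[80:200:12,256])
E
```

```text
[array([ 417.9,   99.6,   48.4,   29.8,   61.5, 1636. ,  385.2,   14.9])]
[array([ 371. ,  242.8,   46.7,   47.1,   69.9, 2094.5,  255.3,  119. ]), array([369.3,  11.1,  34.3,  47.7,  84.6, 502. , 497.6,  30.8]), array([ 408.9,   87.9,   78.5,   31.7,   69.2, 2066. ,  405.4,   19.4]), array([525.2, 408.5,  50.8,  29.6,  71.3, 828. ,  21.4,  16.4])]
[[ 12 165  94]
 [ 14 175 128]
 [ 13 223 206]
 [ 13 231 204]
 [ 13 236 201]
 [ 13 240 198]
 [ 14 184 133]
 [ 13 184 129]
 [ 15 184 235]
 [ 15 184 237]]
```

Orange sits squarely at (256,119) in the arm's shadow. The two pinks are clear of the finger paths, so I'll widen the mask.

```bash
sed -i "s/((17,175,110),(34,255,255))/((8,195,110),(34,255,255))/g; s/'green':((45,80,40)/'red':((172,140,60),(6,255,255)),'blue':((98,100,60),(128,255,255)),'green':((45,80,40)/" pick.py; python3 pick.py orange
```

```text
orange [370.6 243.   46.4  46.4  70.4] yaw -19.6
grip 0.5273912643604728 41.351850628852844 [371.25858303 243.22680497  42.9235791 ]
down True 45.80870363990203 [-0.70261309 94.54555369] [-1.12542764 -0.97569769  3.99771316]
slid True [-0.1962973  99.79885009] [ 0.49234485 -1.77960507  4.04156635]
t 81.6167
```

```bash
python3 pick.py yellow green
```

```text
yellow [427.7  93.6  47.3  46.5  60.8] yaw 60.8
grip 0.5317166349722483 41.31785988807678 [428.68998084  93.63321066  42.94607922]
down True 45.868412817707984 [-0.66919012 48.78181139] [ 0.15927115 -1.3540011   3.36641133]
slid True [-2.84188931e-02  5.48050868e+01] [ 0.2309404  -0.62460365  3.20211106]
t 89.975
green [429.4   6.9  45.   44.7   0.8] yaw 90.8
grip 0.5337893941160068 41.06749355792999 [430.35157148   6.76827799  42.91346564]
down True 45.726447427444654 [-0.76116186  2.72381286] [ 0.3689803  -0.33253986  4.41929217]
slid True [-0.19801119  8.45339023] [-0.60931388 -1.17213232  4.42292698]
t 98.4667
```

```bash
python3 pick.py red blue; python3 - <<'E'
from h import *
bot.movel([440,60,300],DOWN,max_speed=250); bot.dwell(.5)
im=imaging.capture('wrist'); m=imaging.camera_model('wrist'); s=imaging.capture('side')
HSV['orange']=HSV['yellow']=((8,195,110),(34,255,255))
for c in HSV:
  if c!='pink':
    for r in rects(mask(im,c),73,m,200): print(c,np.round(r[:4],1),inT(r[:2]).round(1))
o=np.zeros((384,792,3),np.uint8); o[:,:512]=im; o[:200,512:]=cv2.resize(s[170:270,140:280],(280,200)); cv2.imwrite('pics/w6.png',o); print(bot.get_state()['t'])
E
```

```text
red [428.6 -96.9  44.6  44.4  25.1] yaw 115.1
grip 0.5318094561686283 40.64371705055237 [429.46714991 -97.21827689  42.95672025]
down True 45.72156340583845 [ -0.33350931 -43.18617244] [ 0.94633974 -0.0081537   3.39279252]
slid True [ -0.19621641 -37.40347598] [ 0.51440574 -0.28033732  4.0926825 ]
t 107.2
blue [ 385.8 -262.5   43.5   44.5   18.8] yaw 108.8
grip 0.5256948832165217 41.25386953353882 [ 386.55166849 -263.06921754   42.93477615]
down True 45.86997551750266 [ -0.56222886 -89.01504941] [0.37801484 0.27928103 3.05595497]
slid True [ -0.12047504 -83.66603426] [-0.22622975 -1.70328471  4.78252674]
t 116.7667
red [562.2 134.6  44.5  47. ] [ -2.9 -38.1]
green [568.5 180.1  43.1  45. ] [-2.3  7.8]
yellow [572.9 213.9  23.1  48.2] [-2.  41.9]
orange [572.9 213.9  23.1  48.2] [-2.  41.9]
blue [557.1  88.8  43.1  44.7] [ -2.4 -84.2]
118.2333
```

View pics/w6.png

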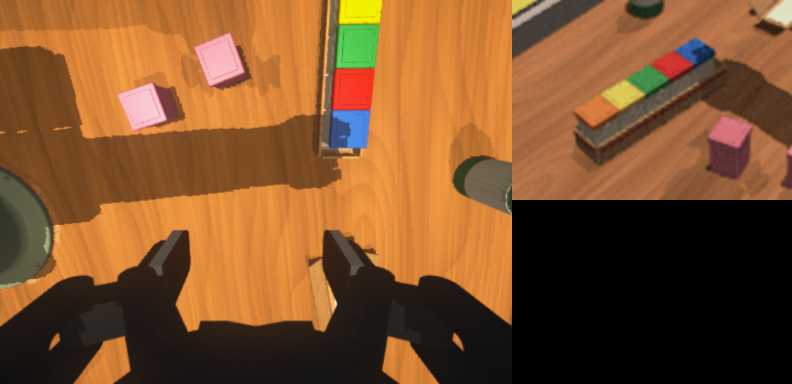

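All five tubs stand in one tight row at a 46 mm pitch (blue at −84, red −38, green +8), and the walls are up. Handing in.

```bash
python3 -c "
from bench import bot
print(bot.sign_off(), bot.get_state()['t'])"
```

```text
the job is handed in; nothing more can be done
the job is handed in; nothing more can be done
```

I folded all four walls of the long tray upright, stood all five tubs in it in one tight row, left the short blank and the bystanders untouched, and handed the job in at about 118 s (the judge's verdict was not shown).

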